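# Open the clay curing pot and set its selector

## Robot

A 6-joint arm with a two-finger parallel gripper is mounted at the origin on the work surface. World frame = base frame: x ahead of the robot, y to its left, z up, the work surface at z = 0. Lengths are in m, angles in rad, forces in N, time in s.
With the tool pointing down it reaches from about 0.35 to 0.775 m from the base axis. Payload 7.3 kg.
Tool frame: the origin (TCP) lies on the front face of the gripper's body, between the roots of the fingers; the fingertips stand ahead of it and the grasp point (between the pads) lies 47 mm ahead of it (finger_overhang is the z of the fingertips in the tool frame, in m); z points along the fingers, y is the line along which they close (so a half turn about z gives the same grasp; the last joint's range is limited). The gripper opens to 92 mm and grips with 3 to 60 N. Pads are 19 mm wide; open, the fingers measure 130 mm over their backs; the gripper's body (75 mm by 190 mm) begins 47 mm behind the grasp point.
Start: joints at [-1.421, 0.342, 1.524, -0, 1.275, -0.146], TCP at [0.153, -0.502, 0.292] pointing down, gripper open.
Joint ranges: [-2.53, 2.53], [-0.77, 2.02], [0.04, 2.7], [-1, 4.14], [0.28, 2.66], [-3.11, 3.11]. Speed limits (rad/s): [2.57, 2.57, 3.14, 3.14, 3.14, 3.14].

## Interface

Orientations are given as [roll, pitch, yaw] about the fixed x, y, z axes, in that order (R = Rz(yaw) Ry(pitch) Rx(roll)).
In Python, from cell import * gives the robot as it stands. The module is installed in compiled form; this text tells all that it offers.
- The arm moves only by the tool arm_command, never from a script. Its argument "series" is a list of rows, each an object of numbers: "x", "y", "z": the shift along the tool's x, y, z in mm; "rx", "ry", "rz": the turn, a rotation vector about the tool's x, y, z in degrees. A call has 1 to 20 rows; each row is the pose to reach, as a shift and turn from the pose commanded when the call began, along the tool's axes at that moment; what a row does not reach only later rows make up. A row lasts 1/10 s, in which the tool goes at most 50 mm and 8.59 degrees, less where a joint would pass 70% of its speed; a pose out of reach is approached as far as the arm can. A call with a gripper value outside its range is refused whole. "hand" is the finger opening in mm, from 0 to 91.8, set as the call begins (left out, the last holds). The fingers move at their own pace and stop on an object; "squeeze" is the grip in N (left out, the last holds). Time passes only in rows, so rows that repeat a pose let the fingers close. It gives the time, the measured TCP pose, the force, the opening and the grip force at its end, in the units of the state.
- observe(): the state, without advancing time (a new reading comes with each control period).
- read_camera(name): name is "scene" or "top"; returns a dict with "pixels" (480x640x3 uint8, blue, green, red), "K" (3x3 intrinsics, pixels), "rvec" (rotation vector, rad) and "tvec" (3), from world to camera coordinates, as OpenCV has them. Camera axes: x right, y down, z forward; pixel columns grow to the right and rows downward; lengths in m; the calibration is good to about 2 mm. A picture is of the moment at which its call begins. There is no depth.
- hand_in(): hands the job in; it is judged then, once.
Trained networks look in a picture, given as the dict that the camera call returned (one of the last four; its "shot" number tells which), for a name from the list of things; names that differ only in an ending like _2 or _b are one class to them, and where a whole thing is asked for, a point or a joint stands for the part that bears it (a point fixed in the world has none). Each returns a list of dicts, best first, with "confidence" (0 to 1); they miss things now and then, are a little off and sometimes report something else, mostly with a low value. They report only what shows in the picture. A call takes as long as a camera call. They do not tell look-alikes from the thing itself.
- boxes_of(picture, query): "point" ([x, y, z] in m, in world coordinates, good to about 4 mm: the middle of the surface that is visible of it).
- trace(picture, query): "pixels" (480x640 bool, what is visible of it).
- mark_of(picture, query): "point" ([x, y, z] in m, in world coordinates, good to about 4 mm: a listed point, or the origin of a listed thing).
The state is a dict: "time": time; "qpos": joint angles; "qvel": joint speeds; "joint_efforts": joint torques, N m; "tool_pos": TCP position; "tool_rot": TCP orientation; "contact_force": force on the tool from outside, world axes, zero at the start; "torque": the same for the moment, N m; "opening": finger opening in m; "grip_force": force on a finger pad.
Only numpy, scipy, OpenCV 4.12 (cv2) and the standard library are available. Lean on these libraries where they do the work, as an engineer would, in place of code of your own. Each camera call takes 0.05 s, during which the arm holds its last target. There are 200 camera calls.

## Task

Lift the red lid off the curing pot and lay it gently, right way up and centred, on the round cork trivet, letting go only when it is down. Then turn the black selector knob until its pointer clicks into the position with the red clip. Do not shift or tip any of the other things on the bench.

Things in the scene. Friction and masses are not known exactly. Their poses are not given: they have to be found in the camera images.
- oven: White curing pot unit, fixed to the bench, left or right, turned up to 0.5 rad: housing 150 (x) by 270 (y) mm, top panel 60 mm above the bench. Origin: centre of its underside. On the panel: an open steel pot, outer diameter 108, rim 95 mm above the bench, centred at local (0, +68) mm, and the black selector knob at local (0, -70) mm.
- lid: Loose red lid, about 240 g: plate 116 mm diameter, 6 thick, on a steel plug 92 mm diameter, 8 deep, that drops loosely into the pot (inside 100). Origin: centre of the plug's underside; z up. Wooden bar handle along local x: 80 long, 16 wide, 18 high, its centre 48 mm above the origin and 34 above the plate, on two 12 mm posts at x = +-27. Lid 57 mm high in all.
- lid_bar (a point): Centre of the lid's wooden bar handle; same axes as the lid.
- trivet: Round cork trivet, 144 mm diameter, 8 mm thick, fixed to the bench. Origin: centre of its underside. The lid lies on it on its plug, so its plate is then 16 to 22 mm above the bench.
- dial (a joint): Angle of the selector knob in rad, positive anticlockwise from above, limits -1.98 to 1.98. 0: pointer towards the oven's local -x. It clicks into seven positions 36 degrees (0.628 rad) apart: -1.885, -1.257, -0.628, 0, 0.628, 1.257, 1.885. About 0.1 N m takes it over a click.
- dial_grip (a point): On the vertical axis of the selector knob, 90 mm above the bench, mid grip. The knob: a black upright bar, 70 long (local x), 16 wide (local y), top 104 mm above the bench, on a 68 mm diameter skirt whose top is 68 mm above the bench. Axes turn with the knob; the pointer end (white line on top) is at local -x.
- dial_pointer (a point): Point 52 mm from the knob's axis in the direction of the pointer (local -x of the knob), 64 mm above the bench: it lies over a clip when the knob is set to that clip.
- clip_red: Red flat round clip, 20 mm diameter, 3 thick, fixed on the panel 52 mm from the knob's axis at one of the clicking positions: the one wanted. Origin: centre of its underside.
- clip_blue: Blue clip, alike, at another position.
- clip_yellow: Yellow clip, alike, at another position.
- clip_green: Green clip, alike, at another position.
- bottle: Tall white and yellow bottle with red cap, 58 mm diameter, 180 high, between oven and trivet. Loose bystander, to be left alone. Origin: centre of its underside.
- tin: Open steel tin, 80 mm diameter, 55 high, nearest the robot. Loose bystander, to be left alone. Origin: centre of its underside.
- glass: Open drinking glass, 68 mm diameter, 75 high, beyond the trivet. Loose bystander, to be left alone. Origin: centre of its underside.
- paint_jar: Blue paint jar with white cap, 54 mm diameter, 65 high, on the robot's side of the trivet. Loose bystander, to be left alone. Origin: centre of its underside.
- glue: White glue bottle with orange cap, 48 mm diameter, 130 high, close behind the oven. Loose bystander, to be left alone. Origin: centre of its underside.
- pliers: Pliers with blue handles lying flat, 160 mm long (local x), 55 wide, 12 high, in front of the oven. Loose bystander, to be left alone. Origin: centre of its underside.
Mind the look-alikes: they are no part of the job. Several things have the shape of the lid; the one meant has the colours described above.

How it is judged:
On the way, in this order (a step that is already met when the one before it is completed fails the run):
1. the lid lies released, flat and right way up on the cork trivet (horizontal distance between lid and trivet below 0.03 m and z of lid in the frame of trivet between 0.004 and 0.012 m and angle between lid's own z axis and vertical below 0.08 rad and linear speed of lid below 0.03 m/s and contact force between the fingers and lid below 0.1 N), for 0.2 s.
2. the selector's pointer stands at the red clip (horizontal distance between dial_pointer and clip_red below 0.008 m and velocity of joint dial between -0.1 and 0.1 rad/s), for 0.2 s.
At the end, for the whole second after the job is handed in: The lid lies at rest on the trivet, let go, right way up and flat within 0.08 rad, its centre within 30 mm of the trivet's; the selector's pointer point is within 8 mm of the red clip's centre and the knob is still (all of step 1 and all of step 2); the robot touches nothing.
It fails at once if another thing on the bench is shifted by more than 30 mm or tipped (distance of any of bottle, tin, glass, paint_jar, glue, pliers from where it was at the start of the episode above 0.03 m or angle between any of bottle, tin, glass, paint_jar, glue, pliers's own z axis and vertical above 0.35 rad).
It fails at once if the lid is dropped (falls freely for more than about 25 mm) or thrown (contact force between lid and the fingers below 0.1 N and linear speed of lid above 0.65 m/s).
It also fails if it takes over 72 s, if anything falls off the work surface, if the arm or the gripper's body presses on something with over 40 N, if the wrist force passes 120 N, or if a joint passes its speed limit or range.

## Working session

There is one attempt and no reset: what is moved stays moved. The work goes in short steps, Python scripts to look and compute and a tool call to move; the robot and the scene stay as the last step left them, time stands still between calls to the robot, and variables do not carry over. Pictures are saved under pics/ and viewed, at most 10 in all, crops included, and the job is handed in when it is done.

Besides the shell and the picture viewer there is one more tool, called as a command line: name --argument value ..., lists and objects as JSON in quotes. arm_command: Moves the arm, as the interface text tells. Its arguments: {"type":"object","properties":{"series":{"type":"array"},"hand":{"type":"number"},"squeeze":{"type":"number"}},"required":["series"]}

```bash
mkdir -p pics; python3 - <<'E'
from cell import *
import cv2
s=observe();print(s)
for n in("scene","top"):
    p=read_camera(n);cv2.imwrite(f"pics/{n}0.png",p["pixels"])
    print(n,p["K"],p["rvec"],p["tvec"])
    for q in["oven","lid","lid_bar","trivet","dial_grip","dial_pointer","clip_red","bottle","tin","glass","paint_jar","glue","pliers"]:
        print(q,[([round(float(v),3) for v in d["point"]],round(d["confidence"],2)) for d in mark_of(p,q)[:4]])
E
```

```text
{'time': 0.0, 'qpos': array([-1.42103170e+00,  3.42731179e-01,  1.52504794e+00, -1.74610259e-05,
        1.27538834e+00, -1.46004038e-01]), 'qvel': array([0.00010814, 0.00145197, 0.00029763, 0.00041432, 0.00099972,
       0.00079262]), 'joint_efforts': array([-8.84700385e-04, -4.31245172e+01, -2.44217545e+01,  7.17379153e-02,
        5.61948004e-02, -1.23763780e-04]), 'tool_pos': array([ 0.15299182, -0.50188185,  0.2915297 ]), 'tool_rot': array([-3.14003217e+00, -2.12593195e-04,  2.95773594e-01]), 'contact_force': array([ 0.36509492, -0.04574225,  0.71669335]), 'torque': array([0.0224953 , 0.02003169, 0.03639501]), 'grip_force': 0.0, 'opening': 0.09199049401647026}
scene [[609.85665677   0.         316.75927753]
 [  0.         609.85665677 228.44137192]
 [  0.           0.           1.        ]] [ 1.50862987  1.77169804 -0.96595121] [ 0.01914375 -0.2130804   2.13593387]
oven [([0.525, 0.256, 0.002], 0.92), ([0.379, 0.005, 0.0], 0.61)]
lid [([0.382, -0.137, 0.002], 0.85), ([0.748, 0.166, -0.001], 0.84), ([0.779, 0.342, -0.001], 0.83), ([0.551, 0.311, 0.09], 0.6)]
lid_bar [([0.778, 0.3
[... 902 characters left out ...]
)]
lid [([0.415, 0.599, -0.001], 0.89), ([0.748, 0.17, -0.001], 0.86), ([0.385, -0.133, -0.003], 0.74), ([0.551, 0.314, 0.089], 0.66)]
lid_bar [([0.417, 0.59, 0.049], 0.98), ([0.776, 0.341, 0.047], 0.92), ([0.381, -0.138, 0.049], 0.84), ([0.552, 0.315, 0.132], 0.66)]
trivet [([0.568, -0.283, -0.001], 0.67)]
dial_grip []
dial_pointer [([0.449, 0.172, 0.064], 0.6)]
clip_red [([0.498, 0.137, 0.066], 0.46)]
bottle [([0.612, -0.001, -0.002], 0.91), ([0.501, 0.241, 0.06], 0.69)]
tin [([0.38, -0.005, -0.003], 0.61)]
glass [([0.534, 0.232, 0.06], 0.25)]
paint_jar [([0.489, -0.365, -0.001], 0.8), ([0.651, 0.272, 0.003], 0.2)]
glue [([0.649, 0.271, -0.002], 0.96)]
pliers [([0.392, 0.286, -0.0], 0.96)]
```

View pics/scene0.png

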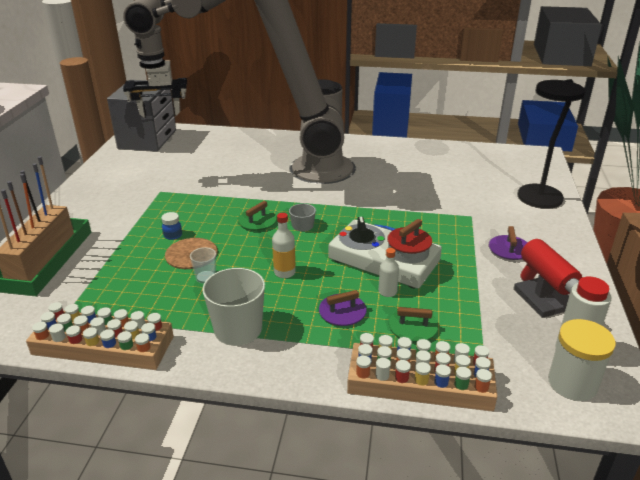

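View pics/top0.png

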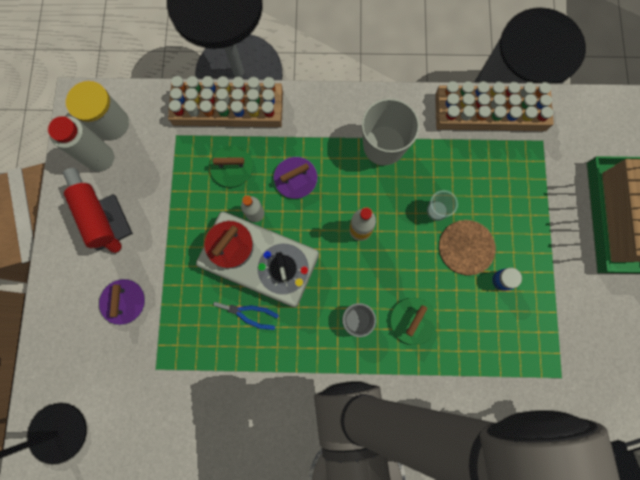

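The scene view has the red lid at (410,240), on the pot at the left end of the oven. The knob is at (362,232), the trivet at (191,253) and the bottle at (284,250). The top view has the lid at (228,243), knob at (283,268), trivet at (467,247), and what looks like the red clip at (304,270). The green and purple lids are decoys. Next I'll refine these with triangulation and a crop.

```bash
cat > h.py <<'E'
from cell import *
import cv2, numpy as np
def P(p):
    R=cv2.Rodrigues(np.array(p["rvec"],float))[0];return np.array(p["K"])@np.c_[R,np.array(p["tvec"]).ravel()]
def tri(ps,a,b):
    X=cv2.triangulatePoints(P(ps[0]),P(ps[1]),np.array(a,float).reshape(2,1),np.array(b,float).reshape(2,1)).ravel();return X[:3]/X[3]
def plane(p,uv,z):
    M=P(p);H=M[:,[0,1,3]].copy();H[:,2]+=M[:,2]*z
    w=np.linalg.solve(H,[uv[0],uv[1],1]);return w[:2]/w[2]
def proj(p,X):
    x=P(p)@np.r_[X,1];return x[:2]/x[2]
def cen(m):
    y,x=np.nonzero(m);return np.array([x.mean(),y.mean()])
E
python3 - <<'E'
from h import *
np.set_printoptions(precision=4,suppress=True)
ps=[read_camera("scene"),read_camera("top")]
near={"lid":(.551,.313,.11),"lid_bar":(.552,.316,.138),"trivet":(.568,-.283,.008),"dial_grip":(.499,.187,.09),"clip_red":(.497,.135,.063)}
for q,X in near.items():
    c=[]
    for p in ps:
        L=[d for d in trace(p,q)]
        t=proj(p,X); L.sort(key=lambda d:np.linalg.norm(cen(d["pixels"])-t))
        if not L: print(q,"none");continue
        m=L[0]["pixels"];c.append(cen(m));r=cv2.minAreaRect(np.argwhere(m)[:,::-1].astype(np.float32))
        print(q,c[-1],"expected",t,m.sum(),r)
    if len(c)==2: print("  tri",tri(ps,*c))
for p in ps:
    im=p["pixels"].astype(int);b,g,r=im[...,0],im[...,1],im[...,2]
    # brown bar of lid and red
    red=((r>110)&(g<0.35*r)&(b<0.45*r)).astype(np.uint8)
    n,l,st,ce=cv2.connectedComponentsWithStats(red)
    print("red",[(ce[i],st[i,4]) for i in range(1,n) if st[i,4]>=5])
    t=proj(p,(.499,.187,.09)).astype(int)
    t2=proj(p,(.525,.255,.09)).astype(int)
a=[]
for p,k in zip(ps,(4,5)):
    t=proj(p,(.525,.255,.08)).astype(int);c=p["pixels"][t[1]-55:t[1]+55,t[0]-65:t[0]+65];print("crop origin",t-[65,55]);a.append(cv2.resize(c,None,fx=4,fy=4,interpolation=2)) 
o=np.hstack(a);cv2.imwrite("pics/crop1.png",cv2.resize(o,(800,int(o.shape[0]*800/o.shape[1]))))
E
```

```text
lid [409.6028 238.3613] expected [408.6352 235.5604] 1060 ((409.16839599609375, 239.87420654296875), (32.46440505981445, 41.35564041137695), 65.77225494384766)
lid [227.8809 244.0113] expected [229.3297 243.1464] 1855 ((228.0, 244.5), (47.0, 48.0), 90.0)
  tri [0.5505 0.3169 0.1015]
lid_bar [409.8351 238.3356] expected [410.6326 226.7793] 1049 ((409.3970642089844, 239.77130126953125), (31.643674850463867, 41.67481231689453), 65.77225494384766)
lid_bar [227.9224 243.8219] expected [225.5301 240.4362] 1842 ((228.0, 243.5), (47.0, 48.0), 90.0)
  tri [0.5509 0.3172 0.1018]
trivet [185.1216 251.517 ] expected [190.4257 251.0739] 880 ((188.62486267089844, 250.59010314941406), (29.864469528198242, 48.432376861572266), 54.24610900878906)
trivet [282.147 267.643] expected [469.3142 248.0739] 619 ((282.1153869628906, 268.0769348144531), (26.902956008911133, 27.735008239746094), 33.690067291259766)
  tri [ 0.6824 -0.0769  0.151 ]
dial_grip [361.1146 232.5171] expected [361.8392 227.1651] 410 ((363.0229797363281, 231.7431182861328), (23.637264251708984, 24.99183464050293), 28.300758361816406)
di
[... 160 characters left out ...]
.int32(44)), (array([407.494 , 242.9448]), np.int32(417)), (array([420.1667, 231.5   ]), np.int32(12)), (array([342.5882, 233.4118]), np.int32(17)), (array([410.1429, 236.9464]), np.int32(56)), (array([547.6053, 261.3175]), np.int32(1244)), (array([524.75  , 271.0625]), np.int32(32)), (array([591.7354, 286.9313]), np.int32(495)), (array([397.7692, 375.    ]), np.int32(13))]
red [(array([ 60.7664, 128.1179]), np.int32(441)), (array([ 86.7353, 211.7234]), np.int32(1428)), (array([365.5556, 213.2716]), np.int32(81)), (array([230.1097, 244.5961]), np.int32(1067)), (array([115.    , 245.7143]), np.int32(14)), (array([303.7576, 269.9091]), np.int32(33))]
crop origin [321 182]
crop origin [190 201]
```

View pics/crop1.png

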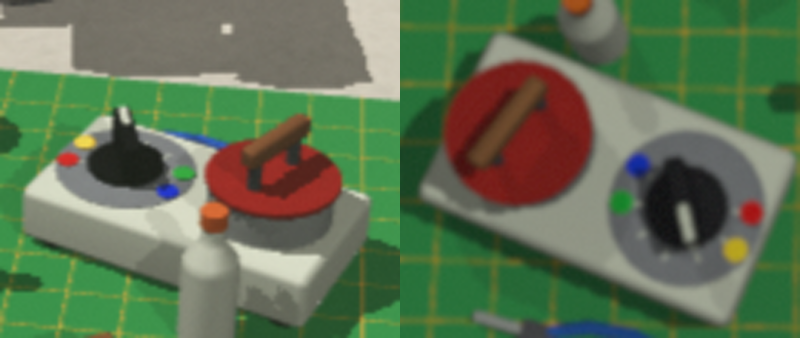

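```bash
cat >> h.py <<'E'
from scipy.spatial.transform import Rotation as Ro
def go(xyz,yaw):
    s=observe();R=Ro.from_euler("xyz",s["tool_rot"]);T=Ro.from_euler("xyz",[np.pi,0,yaw])
    d=R.inv().apply(np.array(xyz)-s["tool_pos"])*1000;r=np.degrees((R.inv()*T).as_rotvec())
    print("shift",d.round(1),"turn",r.round(2),"t",s["time"])
E
python3 - <<'E'
from h import *
np.set_printoptions(precision=4,suppress=True)
ps=[read_camera("scene"),read_camera("top")]
A=(402.2,233.3),(420.1,221.6);B=(216.6,252),(234.5,229.6)
for a,b in zip(A,B): print("bar end",tri(ps,a,b),plane(ps[1],b,.142))
print("red clip tri",tri(ps,(342.6,233.4),(303.7,269.9)),plane(ps[1],(303.7,269.9),.063),plane(ps[0],(342.6,233.4),.063))
b,g,r=[ps[1]["pixels"][...,i].astype(int) for i in range(3)]
for p,t in zip(ps,((191,253),(467,247))):
    h=cv2.cvtColor(p["pixels"],cv2.COLOR_BGR2HSV).astype(int)
    m=((h[...,0]<20)&(h[...,1]>60)&(h[...,2]>60)).astype(np.uint8)
    m=cv2.morphologyEx(m,cv2.MORPH_CLOSE,np.ones((3,3)))
    n,l,st,ce=cv2.connectedComponentsWithStats(m);i=l[t[1],t[0]];c=max(cv2.findContours((l==i).astype(np.uint8),0,1)[0],key=cv2.contourArea)
    e=cv2.fitEllipse(cv2.convexHull(c));print("trivet",i,st[i],e,plane(p,e[0],.008))
    print(mark_of(p,"trivet")[:3]and[(d["point"],d["confidence"]) for d in mark_of(p,"trivet")])
    # lid red plate ellipse
    t=proj(p,(.551,.314,.10)).astype(int)
    hh=h;m=(((hh[...,0]<8)|(hh[...,0]>172))&(hh[...,1]>130)&(hh[...,2]>50)).astype(np.uint8)
    m=cv2.morphologyEx(m,cv2.MORPH_CLOSE,np.ones((5,5)));n,l,st,ce=cv2.connectedComponentsWithStats(m)
    i=min((k for k in range(1,n) if st[k,4]>200),key=lambda k:np.hypot(*(ce[k]-t)))
    c=max(cv2.findContours((l==i).astype(np.uint8),0,1)[0],key=cv2.contourArea);e=cv2.fitEllipse(cv2.convexHull(c))
    print("lid",e,plane(p,e[0],.099))
# white pointer line and knob
p=ps[1];t=proj(p,(.499,.187,.1)).astype(int);gr=p["pixels"].min(axis=2);y,x=np.mgrid[0:480,0:640]
m=(gr>110)&(np.hypot(x-283,y-271)<9);yy,xx=np.nonzero(m);print("line px",len(xx))
Q=np.array([plane(p,(u,v),.104) for u,v in zip(xx,yy)]);print(Q.mean(0),Q[Q[:,0].argmin()],Q[Q[:,0].argmax()])
for q in("dial_grip","dial_pointer","oven"):
  for p in ps: print(q,[(d["point"],round(d["confidence"],2)) for d in mark_of(p,q)][:2])
E
```

```text
bar end [0.533  0.3127 0.1089] [0.524  0.3339]
bar end [0.5714 0.3214 0.1639] [0.577  0.2959]
red clip tri [0.497  0.136  0.0633] [0.4967 0.1381] [0.4968 0.1348]
trivet 25 [ 165  238   52   30 1026] ((189.98757934570312, 252.37625122070312), (28.43378448486328, 51.29804611206055), 79.02528381347656) [ 0.5742 -0.2821]
[([0.5692, -0.2808, -0.0021], 0.69), ([0.4465, 0.1699, 0.0631], 0.33)]
lid ((409.2766418457031, 239.95980834960938), (25.146142959594727, 44.10712432861328), 94.88768768310547) [0.5547 0.3156]
trivet 30 [ 440  221   55   54 2319] ((466.725341796875, 247.27285766601562), (52.578128814697266, 55.84923553466797), 121.89320373535156) [ 0.57   -0.2765]
[([0.5674, -0.2826, -0.0034], 0.69)]
lid ((228.04702758789062, 243.9857635498047), (45.818721771240234, 47.29380798339844), 67.49182891845703) [0.5509 0.3184]
line px 29
[0.4836 0.1853] [0.4715 0.1837] [0.495 0.187]
dial_grip [([0.4996, 0.187, 0.0889], 0.83), ([0.4486, 0.1724, 0.0662], 0.49)]
dial_grip [([0.6494, 0.2707, 0.0006], 0.72), ([0.4954, 0.1852, 0.0901], 0.61)]
dial_pointer [([0.4493, 0.1748, 0.0642], 0.56)]
dial_pointer [([0.4511, 0.1724, 0.0686], 0.56), ([0.6509, 0.2713, -0.0004], 0.31)]
oven [([0.5269, 0.2548, 0.0025], 0.91)]
oven [([0.5235, 0.2552, 0.0017], 0.87)]
```

```bash
python3 - <<'E'
from h import *
np.set_printoptions(precision=4,suppress=True)
ps=[read_camera("scene"),read_camera("top")]
a=tri(ps,(402.2,233.3),(234.5,229.6));b=tri(ps,(420.1,221.6),(216.6,252));print(a,b,(a+b)/2,np.degrees(np.arctan2(*(a-b)[1::-1])))
go((.5,-.2,.3),-.2);go((.552,.316,.27),-.62)
E
```

```text
[0.5789 0.2967 0.1337] [0.5244 0.3377 0.1382] [0.5517 0.3172 0.136 ] -37.005390824797686
shift [ 420.  -187.9   -7.8] turn [ 0.    0.   28.41] t 2.7
shift [ 620.1 -666.4   22.2] turn [ 0.   -0.   52.47] t 2.7
```

arm_command --series '[{"x": 40, "y": -18, "z": -2}, {"x": 80, "y": -36, "z": -4, "rz": 3}, {"x": 125, "y": -56, "z": -5, "rz": 6}, {"x": 170, "y": -76, "z": -6, "rz": 9}, {"x": 215, "y": -96, "z": -8, "rz": 12}, {"x": 260, "y": -116, "z": -8, "rz": 15}, {"x": 305, "y": -136, "z": -8, "rz": 18}, {"x": 350, "y": -160, "z": -8, "rz": 22}, {"x": 385, "y": -185, "z": -8, "rz": 26}, {"x": 415, "y": -220, "z": -8, "rz": 30}, {"x": 435, "y": -260, "z": -8, "rz": 34}, {"x": 455, "y": -300, "z": -8, "rz": 38}, {"x": 475, "y": -340, "z": -8, "rz": 42}, {"x": 490, "y": -380, "z": -8, "rz": 46}, {"x": 508, "y": -420, "z": -8, "rz": 50}, {"x": 525, "y": -460, "z": -8, "rz": 53}, {"x": 543, "y": -500, "z": -8, "rz": 53.9}, {"x": 562, "y": -540, "z": -4, "rz": 53.9}, {"x": 582, "y": -580, "z": 4, "rz": 53.9}, {"x": 600, "y": -620, "z": 12, "rz": 53.9}]' --hand 60 --squeeze 25

```text
invalid input
```

```bash
python3 - <<'E'
from h import *
go((.552,.317,.25),-.645);s=observe();print(s["tool_pos"],s["tool_rot"],s["qpos"])
E
```

```text
shift [ 620.4 -667.3   42.2] turn [ 0.  -0.  53.9] t 2.7
[ 0.15305746 -0.50218902  0.29224502] [3.14155371e+00 1.46997095e-05 2.95794480e-01] [-1.42099878e+00  3.41989034e-01  1.52410338e+00 -9.27940324e-06
  1.27545957e+00 -1.45994238e-01]
```

arm_command --series '[{"x": 210, "y": -94, "z": -8, "rx": 0, "ry": 0, "rz": 14}, {"x": 210, "y": -94, "z": -8, "rx": 0, "ry": 0, "rz": 14}, {"x": 210, "y": -94, "z": -8, "rx": 0, "ry": 0, "rz": 14}, {"x": 210, "y": -94, "z": -8, "rx": 0, "ry": 0, "rz": 14}, {"x": 210, "y": -94, "z": -8, "rx": 0, "ry": 0, "rz": 14}, {"x": 420, "y": -188, "z": -8, "rx": 0, "ry": 0, "rz": 28}, {"x": 420, "y": -188, "z": -8, "rx": 0, "ry": 0, "rz": 28}, {"x": 420, "y": -188, "z": -8, "rx": 0, "ry": 0, "rz": 28}, {"x": 420, "y": -188, "z": -8, "rx": 0, "ry": 0, "rz": 28}, {"x": 420, "y": -188, "z": -8, "rx": 0, "ry": 0, "rz": 28}, {"x": 420, "y": -188, "z": -8, "rx": 0, "ry": 0, "rz": 28}]' --hand 60 --squeeze 25

```text
time: 3.8
tool_pos: [0.5026, -0.1968, 0.3]
tool_rot: [-3.141, -0.001, -0.188]
contact_force: [-0.6, -0.3, -0.7]
opening: 0.06
grip_force: 0.0
```

```bash
python3 - <<'E'
from h import *
go((.552,.317,.25),-.645);s=observe();print(s["tool_pos"],s["tool_rot"],s["qpos"])
E
```

```text
shift [ -47.4 -513.9   50.4] turn [-0.07 -0.03 26.2 ] t 3.8
[ 0.50261574 -0.19678912  0.29996026] [-3.14060959e+00 -8.38986157e-04 -1.87796095e-01] [-5.15770519e-01  3.62931024e-01  1.47085485e+00  1.24384875e-03
  1.30732938e+00  1.24249784e+00]
```

arm_command --series '[{"x": -24, "y": -260, "z": 0, "rx": 0, "ry": 0, "rz": 13}, {"x": -24, "y": -260, "z": 0, "rx": 0, "ry": 0, "rz": 13}, {"x": -24, "y": -260, "z": 0, "rx": 0, "ry": 0, "rz": 13}, {"x": -24, "y": -260, "z": 0, "rx": 0, "ry": 0, "rz": 13}, {"x": -24, "y": -260, "z": 0, "rx": 0, "ry": 0, "rz": 13}, {"x": -47, "y": -514, "z": 50, "rx": 0, "ry": 0, "rz": 26}, {"x": -47, "y": -514, "z": 50, "rx": 0, "ry": 0, "rz": 26}, {"x": -47, "y": -514, "z": 50, "rx": 0, "ry": 0, "rz": 26}, {"x": -47, "y": -514, "z": 50, "rx": 0, "ry": 0, "rz": 26}, {"x": -47, "y": -514, "z": 50, "rx": 0, "ry": 0, "rz": 26}, {"x": -47, "y": -514, "z": 50, "rx": 0, "ry": 0, "rz": 26}, {"x": -47, "y": -514, "z": 50, "rx": 0, "ry": 0, "rz": 26}, {"x": -47, "y": -514, "z": 50, "rx": 0, "ry": 0, "rz": 26}]'

```text
time: 5.1
tool_pos: [0.5523, 0.313, 0.2497]
tool_rot: [3.14, -0.0, -0.646]
contact_force: [0.6, -1.3, -0.4]
opening: 0.0598
grip_force: 0.0
```

```bash
python3 - <<'E'
from h import *
go((.552,.317,.183),-.645);s=observe();print(s["tool_pos"],s["tool_rot"],s["qpos"])
E
```

```text
shift [-2.7 -3.1 66.7] turn [ 0.08 -0.   -0.06] t 5.1
[0.55234889 0.31299165 0.2496934 ] [ 3.14017297e+00 -2.26262988e-05 -6.45967148e-01] [ 3.95202977e-01  5.77943202e-01  1.25874372e+00 -7.63345367e-04
  1.30611956e+00  2.61216660e+00]
```

arm_command --series '[{"x": -1.5, "y": -1.5, "z": 20, "rx": 0, "ry": 0, "rz": 0}, {"x": -1.5, "y": -1.5, "z": 40, "rx": 0, "ry": 0, "rz": 0}, {"x": -1.5, "y": -1.5, "z": 52, "rx": 0, "ry": 0, "rz": 0}, {"x": -1.5, "y": -1.5, "z": 60, "rx": 0, "ry": 0, "rz": 0}, {"x": -1.5, "y": -1.5, "z": 66, "rx": 0, "ry": 0, "rz": 0}, {"x": -1.5, "y": -1.5, "z": 66, "rx": 0, "ry": 0, "rz": 0}]'

```text
time: 5.7
tool_pos: [0.5522, 0.3151, 0.1839]
tool_rot: [3.141, 0.0, -0.647]
contact_force: [-0.4, -0.6, -0.8]
opening: 0.0599
grip_force: 0.0
```

```bash
python3 - <<'E'
from h import *
go((.552,.317,.183),-.645);s=observe();print(s["contact_force"])
a=[]
for n in("scene","top"):
    p=read_camera(n);t=proj(p,(.552,.317,.15)).astype(int);a.append(cv2.resize(p["pixels"][t[1]-50:t[1]+50,t[0]-66:t[0]+66],(400,303),interpolation=2))
cv2.imwrite("pics/grasp.png",np.hstack(a))
E
```

```text
shift [-1.3 -1.4  0.9] turn [ 0.04  0.01 -0.13] t 5.7
[-0.40061909 -0.60112288 -0.75833738]
```

View pics/grasp.png

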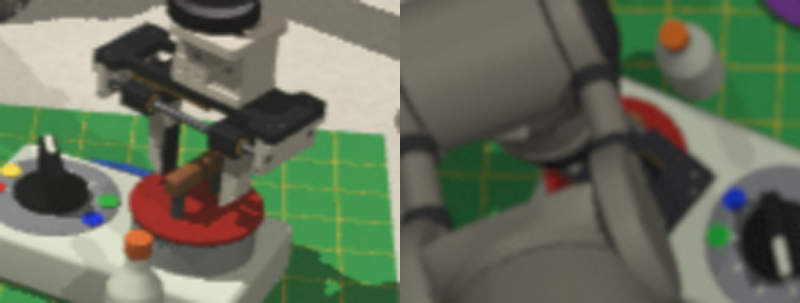

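The fingers straddle the bar, which shows between the pads at (195,175) in the left crop, and they clear the red plate. Closing now, then lifting.

arm_command --series '[{"x": 0, "y": 0, "z": 0, "rx": 0, "ry": 0, "rz": 0}, {"x": 0, "y": 0, "z": 0, "rx": 0, "ry": 0, "rz": 0}, {"x": 0, "y": 0, "z": 0, "rx": 0, "ry": 0, "rz": 0}, {"x": 0, "y": 0, "z": 0, "rx": 0, "ry": 0, "rz": 0}, {"x": 0, "y": 0, "z": 0, "rx": 0, "ry": 0, "rz": 0}, {"x": 0, "y": 0, "z": 0, "rx": 0, "ry": 0, "rz": 0}, {"x": 0, "y": 0, "z": 0, "rx": 0, "ry": 0, "rz": 0}, {"x": 0, "y": 0, "z": 0, "rx": 0, "ry": 0, "rz": 0}]' --hand 5 --squeeze 35

```text
time: 6.6
tool_pos: [0.5521, 0.3156, 0.1842]
tool_rot: [3.141, 0.0, -0.647]
contact_force: [-0.3, 0.5, 1.6]
opening: 0.0159
grip_force: 34.8
```

arm_command --series '[{"x": 0, "y": 0, "z": -4, "rx": 0, "ry": 0, "rz": 0}, {"x": 0, "y": 0, "z": -12, "rx": 0, "ry": 0, "rz": 0}, {"x": 0, "y": 0, "z": -24, "rx": 0, "ry": 0, "rz": 0}, {"x": 0, "y": 0, "z": -40, "rx": 0, "ry": 0, "rz": 0}, {"x": 0, "y": 0, "z": -60, "rx": 0, "ry": 0, "rz": 0}, {"x": 0, "y": 0, "z": -80, "rx": 0, "ry": 0, "rz": 0}, {"x": 0, "y": 0, "z": -100, "rx": 0, "ry": 0, "rz": 0}, {"x": 0, "y": 0, "z": -120, "rx": 0, "ry": 0, "rz": 0}, {"x": 0, "y": 0, "z": -138, "rx": 0, "ry": 0, "rz": 0}, {"x": 0, "y": 0, "z": -150, "rx": 0, "ry": 0, "rz": 0}, {"x": 0, "y": 0, "z": -155, "rx": 0, "ry": 0, "rz": 0}, {"x": 0, "y": 0, "z": -155, "rx": 0, "ry": 0, "rz": 0}]'

```text
time: 7.8
tool_pos: [0.5522, 0.3157, 0.3398]
tool_rot: [-3.141, -0.001, -0.647]
contact_force: [0.9, -0.7, -4.0]
opening: 0.0161
grip_force: 34.8
```

```bash
python3 - <<'E'
from h import *
s=observe();print(s["tool_pos"],s["contact_force"],s["torque"],s["opening"],s["grip_force"])
go((.569,-.281,.335),-.645)
p=read_camera("scene");t=proj(p,(.552,.317,.28)).astype(int);cv2.imwrite("pics/lift.png",cv2.resize(p["pixels"][t[1]-60:t[1]+90,t[0]-100:t[0]+100],(600,450),interpolation=2))
for n in("scene","top"):
    print([(d["point"],d["confidence"]) for d in mark_of(read_camera(n),"lid")])
E
```

```text
[0.55217442 0.31566395 0.33983017] [ 0.86124174 -0.66814733 -3.95168724] [ 0.10715634 -0.00270903 -0.01289278] 0.016080158264661387 34.771984219551086
shift [372.9 466.1   4.7] turn [-0.05 -0.04 -0.1 ] t 7.8
[([0.552, 0.3137, 0.2405], 0.97), ([0.379, -0.1368, 0.0004], 0.84), ([0.4185, 0.5976, -0.0024], 0.7), ([0.7777, 0.3408, -0.0017], 0.64), ([0.7485, 0.1645, -0.0039], 0.56), ([0.6122, -0.0077, 0.001], 0.28)]
[([0.3818, -0.137, 0.0021], 0.87), ([0.7797, 0.3422, -0.0015], 0.85), ([0.5499, 0.3148, 0.2392], 0.79), ([0.7524, 0.1711, -0.0021], 0.75), ([0.4094, 0.5977, 0.0027], 0.63)]
```

View pics/lift.png

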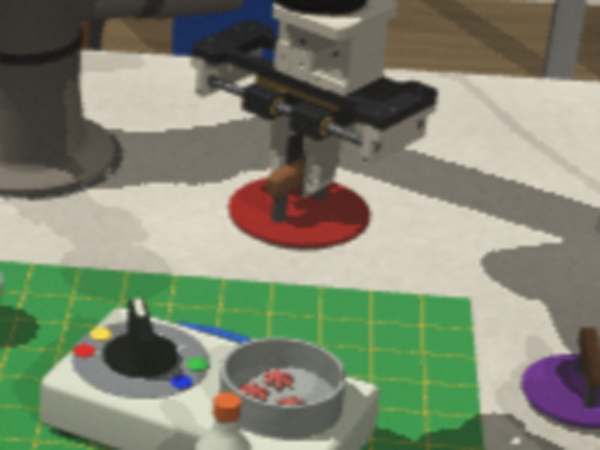

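The lid hangs level at (300,212) in the crop, and the open pot is visible below at (283,375). I'll carry it over the bottle, whose top is about 60 mm below the lid.

arm_command --series '[{"x": 6, "y": 8, "z": 0, "rx": 0, "ry": 0, "rz": 0}, {"x": 19, "y": 23, "z": 0, "rx": 0, "ry": 0, "rz": 0}, {"x": 37, "y": 47, "z": 0, "rx": 0, "ry": 0, "rz": 0}, {"x": 60, "y": 75, "z": 0, "rx": 0, "ry": 0, "rz": 0}, {"x": 84, "y": 105, "z": 0, "rx": 0, "ry": 0, "rz": 0}, {"x": 108, "y": 135, "z": 0, "rx": 0, "ry": 0, "rz": 0}, {"x": 132, "y": 165, "z": 0, "rx": 0, "ry": 0, "rz": 0}, {"x": 156, "y": 195, "z": 0, "rx": 0, "ry": 0, "rz": 0}, {"x": 180, "y": 225, "z": 0, "rx": 0, "ry": 0, "rz": 0}, {"x": 204, "y": 255, "z": 0, "rx": 0, "ry": 0, "rz": 0}, {"x": 228, "y": 285, "z": 0, "rx": 0, "ry": 0, "rz": 0}, {"x": 252, "y": 315, "z": 0, "rx": 0, "ry": 0, "rz": 0}, {"x": 276, "y": 345, "z": 0, "rx": 0, "ry": 0, "rz": 0}, {"x": 300, "y": 375, "z": 0, "rx": 0, "ry": 0, "rz": 0}, {"x": 324, "y": 405, "z": 0, "rx": 0, "ry": 0, "rz": 0}, {"x": 345, "y": 431, "z": 0, "rx": 0, "ry": 0, "rz": 0}, {"x": 361, "y": 451, "z": 0, "rx": 0, "ry": 0, "rz": 0}, {"x": 370, "y": 463, "z": 0, "rx": 0, "ry": 0, "rz": 0}, {"x": 373, "y": 466, "z": 0, "rx": 0, "ry": 0, "rz": 0}, {"x": 373, "y": 466, "z": 0, "rx": 0, "ry": 0, "rz": 0}]'

```text
time: 10.05
tool_pos: [0.5689, -0.2809, 0.339]
tool_rot: [-3.141, 0.001, -0.647]
contact_force: [0.9, -1.0, -2.8]
opening: 0.0154
grip_force: 34.8
```

```bash
python3 - <<'E'
from h import *
s=observe();print(s["tool_pos"],s["contact_force"],s["opening"],s["grip_force"])
go((.569,-.281,.105),-.645)
for n in("scene","top"):
    p=read_camera(n)
    for q in("lid","trivet"): print(n,q,[(np.round(d["point"],3),round(d["confidence"],2)) for d in mark_of(p,q) if d["point"][1]<-.2])
E
```

```text
[ 0.56889058 -0.28090123  0.3390058 ] [ 0.91249898 -1.02637166 -2.81560651] 0.015426520974569233 34.77193236351013
shift [3.00e-01 1.00e-01 2.34e+02] turn [-0.01  0.03 -0.12] t 10.05
scene lid [(array([ 0.569, -0.281,  0.242]), 0.83)]
scene trivet [(array([ 0.57 , -0.277,  0.003]), 0.69)]
top lid [(array([ 0.57 , -0.277,  0.241]), 0.65)]
top trivet [(array([ 0.566, -0.283, -0.005]), 0.65)]
```

arm_command --series '[{"x": 0, "y": 0, "z": 8, "rx": 0, "ry": 0, "rz": 0}, {"x": 0, "y": 0, "z": 24, "rx": 0, "ry": 0, "rz": 0}, {"x": 0, "y": 0, "z": 46, "rx": 0, "ry": 0, "rz": 0}, {"x": 0, "y": 0, "z": 70, "rx": 0, "ry": 0, "rz": 0}, {"x": 0, "y": 0, "z": 94, "rx": 0, "ry": 0, "rz": 0}, {"x": 0, "y": 0, "z": 118, "rx": 0, "ry": 0, "rz": 0}, {"x": 0, "y": 0, "z": 142, "rx": 0, "ry": 0, "rz": 0}, {"x": 0, "y": 0, "z": 164, "rx": 0, "ry": 0, "rz": 0}, {"x": 0, "y": 0, "z": 184, "rx": 0, "ry": 0, "rz": 0}, {"x": 0, "y": 0, "z": 200, "rx": 0, "ry": 0, "rz": 0}, {"x": 0, "y": 0, "z": 212, "rx": 0, "ry": 0, "rz": 0}, {"x": 0, "y": 0, "z": 220, "rx": 0, "ry": 0, "rz": 0}, {"x": 0, "y": 0, "z": 224, "rx": 0, "ry": 0, "rz": 0}, {"x": 0, "y": 0, "z": 227, "rx": 0, "ry": 0, "rz": 0}, {"x": 0, "y": 0, "z": 229, "rx": 0, "ry": 0, "rz": 0}, {"x": 0, "y": 0, "z": 231, "rx": 0, "ry": 0, "rz": 0}, {"x": 0, "y": 0, "z": 231, "rx": 0, "ry": 0, "rz": 0}]'

```text
time: 12.05
tool_pos: [0.5691, -0.281, 0.1083]
tool_rot: [3.142, -0.0, -0.647]
contact_force: [0.4, 0.2, -2.7]
opening: 0.0157
grip_force: 34.8
```

arm_command --series '[{"x": 0, "y": 0, "z": 1, "rx": 0, "ry": 0, "rz": 0}, {"x": 0, "y": 0, "z": 2, "rx": 0, "ry": 0, "rz": 0}, {"x": 0, "y": 0, "z": 3, "rx": 0, "ry": 0, "rz": 0}, {"x": 0, "y": 0, "z": 3, "rx": 0, "ry": 0, "rz": 0}]'

```text
time: 12.45
tool_pos: [0.569, -0.2811, 0.1052]
tool_rot: [3.142, -0.0, -0.647]
contact_force: [0.3, -0.8, -2.9]
opening: 0.0158
grip_force: 34.8
```

arm_command --series '[{"x": 0, "y": 0, "z": 0.5, "rx": 0, "ry": 0, "rz": 0}, {"x": 0, "y": 0, "z": 1, "rx": 0, "ry": 0, "rz": 0}, {"x": 0, "y": 0, "z": 1.5, "rx": 0, "ry": 0, "rz": 0}, {"x": 0, "y": 0, "z": 1.5, "rx": 0, "ry": 0, "rz": 0}]'

```text
time: 12.85
tool_pos: [0.5691, -0.281, 0.1051]
tool_rot: [3.141, -0.001, -0.647]
contact_force: [-4.1, 2.9, 7.8]
opening: 0.0159
grip_force: 34.8
```

The upward force and the stalled height show the lid is down, so I'm releasing.

arm_command --series '[{"x": 0, "y": 0, "z": 0, "rx": 0, "ry": 0, "rz": 0}, {"x": 0, "y": 0, "z": 0, "rx": 0, "ry": 0, "rz": 0}, {"x": 0, "y": 0, "z": 0, "rx": 0, "ry": 0, "rz": 0}, {"x": 0, "y": 0, "z": 0, "rx": 0, "ry": 0, "rz": 0}, {"x": 0, "y": 0, "z": 0, "rx": 0, "ry": 0, "rz": 0}, {"x": 0, "y": 0, "z": 0, "rx": 0, "ry": 0, "rz": 0}, {"x": 0, "y": 0, "z": -10, "rx": 0, "ry": 0, "rz": 0}, {"x": 0, "y": 0, "z": -30, "rx": 0, "ry": 0, "rz": 0}, {"x": 0, "y": 0, "z": -60, "rx": 0, "ry": 0, "rz": 0}, {"x": 0, "y": 0, "z": -100, "rx": 0, "ry": 0, "rz": 0}, {"x": 0, "y": 0, "z": -145, "rx": 0, "ry": 0, "rz": 0}, {"x": 0, "y": 0, "z": -190, "rx": 0, "ry": 0, "rz": 0}, {"x": 0, "y": 0, "z": -190, "rx": 0, "ry": 0, "rz": 0}]' --hand 50

```text
time: 14.15
tool_pos: [0.5708, -0.2821, 0.3024]
tool_rot: [-3.141, -0.015, -0.647]
contact_force: [0.8, -0.6, 0.2]
opening: 0.0501
grip_force: 0.0
```

```bash
python3 - <<'E'
from h import *
s=observe();print(s["tool_pos"],s["contact_force"],s["qpos"])
a=[]
for n in("scene","top"):
    p=read_camera(n);t=proj(p,(.569,-.281,.03)).astype(int);a.append(cv2.resize(p["pixels"][t[1]-50:t[1]+50,t[0]-66:t[0]+66],(400,303),interpolation=2))
    print([np.round(d["point"],3) for d in mark_of(p,"lid") if d["point"][1]<-.2])
cv2.imwrite("pics/placed.png",np.hstack(a))
go((.4985,.188,.295),.232)
E
```

```text
[ 0.57083552 -0.28206565  0.30243338] [ 0.77001273 -0.57021963  0.15756709] [-5.79219686e-01  5.39229069e-01  1.18042930e+00  3.67172520e-06
  1.40730471e+00  1.63814620e+00]
[array([ 0.569, -0.283,  0.007])]
[array([ 0.569, -0.281,  0.008])]
shift [-338.4 -331.9   -1.6] turn [-4.000e-02  1.100e-01 -5.035e+01] t 14.35
```

View pics/placed.png

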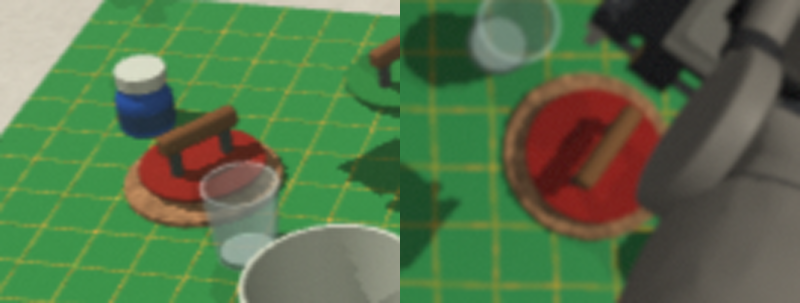

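The lid lies flat and centred on the cork, at (590,155) in the top crop, and both views put its origin at z ≈ 0.008. On to the knob.

arm_command --series '[{"x": -40, "y": -39, "z": 0, "rx": 0, "ry": 0, "rz": -6}, {"x": -170, "y": -166, "z": 0, "rx": 0, "ry": 0, "rz": -25}, {"x": -170, "y": -166, "z": 0, "rx": 0, "ry": 0, "rz": -25}, {"x": -170, "y": -166, "z": 0, "rx": 0, "ry": 0, "rz": -25}, {"x": -170, "y": -166, "z": 0, "rx": 0, "ry": 0, "rz": -25}, {"x": -170, "y": -166, "z": 0, "rx": 0, "ry": 0, "rz": -25}, {"x": -338, "y": -332, "z": 0, "rx": 0, "ry": 0, "rz": -50.3}, {"x": -338, "y": -332, "z": 0, "rx": 0, "ry": 0, "rz": -50.3}, {"x": -338, "y": -332, "z": 0, "rx": 0, "ry": 0, "rz": -50.3}, {"x": -338, "y": -332, "z": 0, "rx": 0, "ry": 0, "rz": -50.3}, {"x": -338, "y": -332, "z": 0, "rx": 0, "ry": 0, "rz": -50.3}, {"x": -338, "y": -332, "z": 0, "rx": 0, "ry": 0, "rz": -50.3}, {"x": -338, "y": -332, "z": 0, "rx": 0, "ry": 0, "rz": -50.3}, {"x": -338, "y": -332, "z": 0, "rx": 0, "ry": 0, "rz": -50.3}]'

```text
time: 15.75
tool_pos: [0.4996, 0.1863, 0.293]
tool_rot: [3.141, 0.002, 0.23]
contact_force: [-0.8, -0.1, -0.5]
opening: 0.0504
grip_force: 0.0
```

```bash
python3 - <<'E'
from h import *
s=observe();print(s["tool_pos"],s["tool_rot"],s["qpos"])
go((.4985,.188,.138),.232)
E
```

```text
[0.4996218  0.18626349 0.29295102] [3.14094120e+00 1.51673890e-03 2.29957499e-01] [ 2.13394980e-01  3.57241402e-01  1.49928898e+00 -7.04758427e-04
  1.28656808e+00  1.55443145e+00]
shift [ -0.5  -2.  155. ] turn [ 0.04  0.09 -0.12] t 15.75
```

arm_command --series '[{"x": 0, "y": -1.5, "z": 30, "rx": 0, "ry": 0, "rz": 0}, {"x": 0, "y": -1.5, "z": 65, "rx": 0, "ry": 0, "rz": 0}, {"x": 0, "y": -1.5, "z": 90, "rx": 0, "ry": 0, "rz": 0}, {"x": 0, "y": -1.5, "z": 110, "rx": 0, "ry": 0, "rz": 0}, {"x": 0, "y": -1.5, "z": 122, "rx": 0, "ry": 0, "rz": 0}, {"x": 0, "y": -1.5, "z": 132, "rx": 0, "ry": 0, "rz": 0}, {"x": 0, "y": -1.5, "z": 140, "rx": 0, "ry": 0, "rz": 0}, {"x": 0, "y": -1.5, "z": 147, "rx": 0, "ry": 0, "rz": 0}, {"x": 0, "y": -1.5, "z": 152, "rx": 0, "ry": 0, "rz": 0}, {"x": 0, "y": -1.5, "z": 152, "rx": 0, "ry": 0, "rz": 0}]'

```text
time: 16.75
tool_pos: [0.4988, 0.189, 0.1413]
tool_rot: [3.141, 0.001, 0.231]
contact_force: [-0.6, -0.6, -0.4]
opening: 0.05
grip_force: 0.0
```

```bash
python3 - <<'E'
from h import *
s=observe();print(s["tool_pos"],s["contact_force"])
p=read_camera("scene");t=proj(p,(.4985,.188,.1)).astype(int);cv2.imwrite("pics/knob.png",cv2.resize(p["pixels"][t[1]-45:t[1]+45,t[0]-60:t[0]+60],(600,450),interpolation=2))
E
```

```text
[0.4988355  0.18904196 0.14133626] [-0.63845352 -0.62570897 -0.38087842]
```

View pics/knob.png

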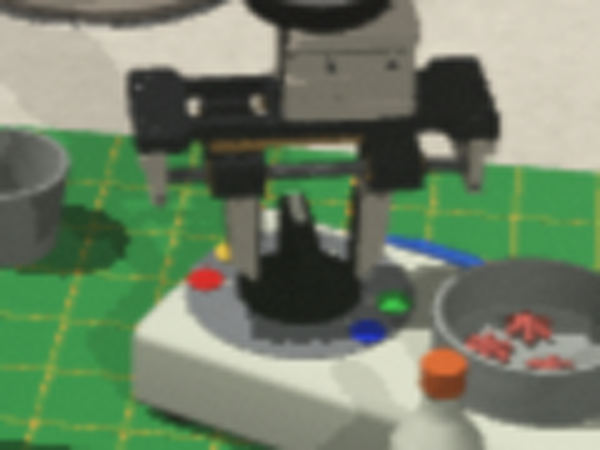

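The fingers stand on either side of the knob bar at (300,240), with the bar centred between them. Closing with a moderate grip.

arm_command --series '[{"x": 0, "y": 0, "z": 0, "rx": 0, "ry": 0, "rz": 0}, {"x": 0, "y": 0, "z": 0, "rx": 0, "ry": 0, "rz": 0}, {"x": 0, "y": 0, "z": 0, "rx": 0, "ry": 0, "rz": 0}, {"x": 0, "y": 0, "z": 0, "rx": 0, "ry": 0, "rz": 0}, {"x": 0, "y": 0, "z": 0, "rx": 0, "ry": 0, "rz": 0}, {"x": 0, "y": 0, "z": 0, "rx": 0, "ry": 0, "rz": 0}, {"x": 0, "y": 0, "z": 0, "rx": 0, "ry": 0, "rz": 0}]' --hand 5 --squeeze 40

```text
time: 17.5
tool_pos: [0.4994, 0.1873, 0.1419]
tool_rot: [3.138, 0.0, 0.232]
contact_force: [1.1, -9.7, 1.2]
opening: 0.0157
grip_force: 40.0
```

arm_command --series '[{"x": 0, "y": 2, "z": 0, "rx": 0, "ry": 0, "rz": 0}, {"x": 0, "y": 2, "z": 0, "rx": 0, "ry": 0, "rz": -3}, {"x": 0, "y": 2, "z": 0, "rx": 0, "ry": 0, "rz": -8}, {"x": 0, "y": 2, "z": 0, "rx": 0, "ry": 0, "rz": -13}, {"x": 0, "y": 2, "z": 0, "rx": 0, "ry": 0, "rz": -18}, {"x": 0, "y": 2, "z": 0, "rx": 0, "ry": 0, "rz": -23}, {"x": 0, "y": 2, "z": 0, "rx": 0, "ry": 0, "rz": -28}, {"x": 0, "y": 2, "z": 0, "rx": 0, "ry": 0, "rz": -33}, {"x": 0, "y": 2, "z": 0, "rx": 0, "ry": 0, "rz": -36}, {"x": 0, "y": 2, "z": 0, "rx": 0, "ry": 0, "rz": -36}]'

```text
time: 18.5
tool_pos: [0.4996, 0.1868, 0.1419]
tool_rot: [3.141, 0.0, 0.86]
contact_force: [0.4, -3.4, 2.2]
opening: 0.0159
grip_force: 40.0
```

```bash
python3 - <<'E'
from h import *
s=observe();print(s["tool_pos"],s["tool_rot"],s["contact_force"],s["torque"],s["opening"],s["grip_force"])
E
```

```text
[0.49960184 0.18677639 0.14186495] [3.14091583e+00 1.85611151e-04 8.60158632e-01] [ 0.449478   -3.40381118  2.20558117] [-0.46647813 -0.0627552   0.14466196] 0.015894958296672396 39.95633125305176
```

arm_command --series '[{"x": 0, "y": 0, "z": 0, "rx": 0, "ry": 0, "rz": -3}, {"x": 0, "y": 0, "z": 0, "rx": 0, "ry": 0, "rz": -8}, {"x": 0, "y": 0, "z": 0, "rx": 0, "ry": 0, "rz": -13}, {"x": 0, "y": 0, "z": 0, "rx": 0, "ry": 0, "rz": -18}, {"x": 0, "y": 0, "z": 0, "rx": 0, "ry": 0, "rz": -23}, {"x": 0, "y": 0, "z": 0, "rx": 0, "ry": 0, "rz": -28}, {"x": 0, "y": 0, "z": 0, "rx": 0, "ry": 0, "rz": -33}, {"x": 0, "y": 0, "z": 0, "rx": 0, "ry": 0, "rz": -36}, {"x": 0, "y": 0, "z": 0, "rx": 0, "ry": 0, "rz": -36}, {"x": 0, "y": 0, "z": 0, "rx": 0, "ry": 0, "rz": -36}, {"x": 0, "y": 0, "z": 0, "rx": 0, "ry": 0, "rz": -36}]'

```text
time: 19.6
tool_pos: [0.4999, 0.1867, 0.1419]
tool_rot: [3.14, 0.001, 1.486]
contact_force: [1.2, -4.4, 2.0]
opening: 0.0154
grip_force: 40.0
```

arm_command --series '[{"x": 0, "y": 0, "z": 0, "rx": 0, "ry": 0, "rz": 0}, {"x": 0, "y": 0, "z": 0, "rx": 0, "ry": 0, "rz": 0}, {"x": 0, "y": 0, "z": 0, "rx": 0, "ry": 0, "rz": 0}, {"x": 0, "y": 0, "z": 0, "rx": 0, "ry": 0, "rz": 0}, {"x": 0, "y": 0, "z": 0, "rx": 0, "ry": 0, "rz": 0}, {"x": 0, "y": 0, "z": -10, "rx": 0, "ry": 0, "rz": 0}, {"x": 0, "y": 0, "z": -30, "rx": 0, "ry": 0, "rz": 0}, {"x": 0, "y": 0, "z": -65, "rx": 0, "ry": 0, "rz": 0}, {"x": 0, "y": 0, "z": -110, "rx": 0, "ry": 0, "rz": 0}, {"x": 0, "y": 0, "z": -160, "rx": 0, "ry": 0, "rz": 0}, {"x": 0, "y": 0, "z": -160, "rx": 0, "ry": 0, "rz": 0}]' --hand 45

```text
time: 20.7
tool_pos: [0.5017, 0.1877, 0.3096]
tool_rot: [3.128, -0.004, 1.488]
contact_force: [0.1, 0.1, -0.5]
opening: 0.0451
grip_force: 0.0
```

```bash
python3 - <<'E'
from h import *
a=[]
for n in("scene","top"):
    p=read_camera(n);t=proj(p,(.4985,.188,.09)).astype(int);a.append(cv2.resize(p["pixels"][t[1]-45:t[1]+45,t[0]-60:t[0]+60],(400,300),interpolation=2))
    for q in("dial_pointer","clip_red"): print(n,q,[(np.round(d["point"],3),round(d["confidence"],2)) for d in mark_of(p,q)])
cv2.imwrite("pics/turned.png",np.hstack(a))
E
```

```text
scene dial_pointer [(array([0.498, 0.134, 0.064]), 0.85)]
scene clip_red [(array([0.495, 0.131, 0.057]), 0.48)]
top dial_pointer []
top clip_red [(array([0.496, 0.133, 0.066]), 0.47)]
```

View pics/turned.png

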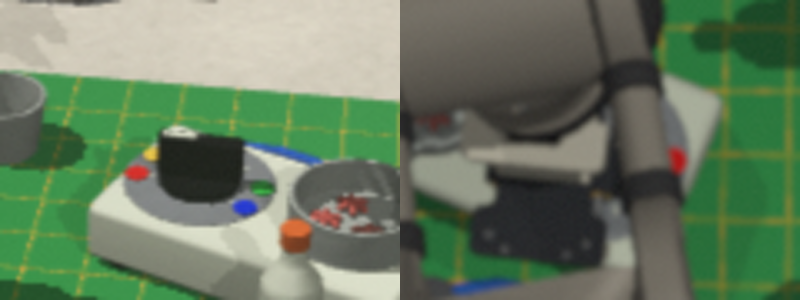

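The white pointer line at (180,132) points towards the red clip at (137,173). The measured pointer is within about 4 mm of the clip, and the next click is 32 mm away. The gripper is clear of everything, so I'm handing in.

```bash
python3 -c "
from cell import *
print(hand_in())"
```

```text
the job is handed in; nothing more can be done
None
```

I handed the job in: the red lid lies flat and centred on the cork trivet, and the selector's pointer stands at the red clip (about 4 mm apart as measured). The hand-in returned no verdict.

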